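Put the short pail on the bench scale by its bail

ROBOT

A 6-joint arm with a two-finger parallel gripper is mounted at the origin on a cart in front of the work surface, level with it; the furniture and walls round the work are solid. World frame = base frame: x ahead of the robot, y to its left, z up, the work surface at z = 0. Lengths are in m, angles in rad, forces in N, time in s.
With the tool pointing down it reaches from about 0.35 to 0.975 m from the base axis. Payload 4.9 kg.
Tool frame: the origin (TCP) lies midway between the tips of the shut fingers; the grasp point (between the pads) lies 19 mm behind it; z points along the fingers, y is the line along which they close (so a half turn about z gives the same grasp; the last joint's range is limited). The gripper opens to 85 mm and grips with 20 to 120 N. Pads are 22 mm wide; open, the fingers measure 114 mm over their backs; the gripper's body (76 mm by 85 mm) begins 54 mm behind the grasp point. The pads swing forward as they close: fully open they stand 13 mm farther back than shut.
Start: joints at [-1.426, 0.053, 1.613, -0, 1.476, -0.119], TCP at [0.163, -0.603, 0.231] pointing down, gripper open.
Joint ranges: [-3.01, 3.01], [-1.01, 2.22], [0.06, 2.58], [-1.02, 4.17], [0.09, 2.62], [-3.14, 3.14]. Speed limits (rad/s): [2.57, 2.57, 3.14, 3.14, 3.14, 3.14].

INTERFACE

Orientations are given as a rotation vector (axis times angle).
In Python, from station import ctrl gives the robot as it stands.
- The arm moves only by the shell command python3 -m handwheel 'ROWS' [FORCE]. ROWS is JSON, a list of rows, each an object with "gripper": the gripper command: -1 is fully open, 1 is shut, values between are in proportion; "offset": the shift along the tool's x, y, z in mm, a list of three; "rotation": the turn, a rotation vector about the tool's x, y, z in rad, a list of three. A call has exactly 8 rows; each row is the pose to reach, as a shift and turn from the pose commanded when the call began, along the tool's axes at that moment; what a row does not reach only later rows make up. A row lasts 1/8 s, in which the tool goes at most 62.5 mm and 10.7 degrees, less where a joint would pass 70% of its speed; a pose out of reach is approached as far as the arm can. A call with a gripper value outside its range is refused whole. The fingers move at their own pace and stop on an object; FORCE is the grip in N (left out, the last holds). Time passes only in rows, so rows that repeat a pose let the fingers close, or fill a call up. It gives the time, the measured TCP pose, the force, the opening and the grip force at its end, in the units of the state.
- ctrl.get_obs(): the state, without advancing time (a new reading comes with each control period).
- ctrl.get_image(name): name is "side" or "top" or "wrist"; returns a dict with "image" (400x640x3 uint8, red, green, blue), "fovy" (degrees; the focal length in pixels is half the picture's height over the tangent of half this angle, whatever the lens; pixels are square), "cx", "cy" (the principal point, pixels), "k1" (the pictures are not rectified: a ray, as slopes to the right and down, at radius r is drawn at 1 + k1 r^2 times it, then the intrinsics apply), "xyz" and "attitude" of the camera in the world. Camera axes: x right, y up, looking along -z (the intrinsics and any distortion apply to the point x, -y, -z); pixel columns grow to the right and rows downward; lengths in m; the calibration is good to about 2 mm. A picture is of the moment at which its call begins. There is no depth.
- ctrl.finish_job(): hands the job in; it is judged then, once.
The state is a dict: "t": time; "q": joint angles; "dq": joint speeds; "effort": joint torques, N m; "tool_pos": TCP position; "tool_rot": TCP orientation; "contact_force": force on the tool from outside, world axes, zero at the start; "wrist_torque": the same for the moment, N m; "opening": finger opening in m; "grip_force": force on a finger pad.
Only numpy, scipy, OpenCV 4.12 (cv2) and the standard library are available. Lean on these libraries where they do the work, as an engineer would, in place of code of your own. Each camera call takes 0.05 s, during which the arm holds its last target. There are 200 camera calls.

TASK

The short one of the two small steel pails has to be tared. While it stands on the bench, raise its folded-down wire bail upright, then lift the pail by the wooden grip of the bail, carry it to the bench scale and set it down, without dropping it, upright in the middle of the round pan; let go of it there. Do not tip the pail over, and leave the tall pail where it is.

Things in the scene. Friction and masses are not known exactly. Their poses are not given: they have to be found in the camera images.
- short_pail: The pail to move: open, round, empty, bare steel, slightly tapered, 60 mm high, 76 mm across at the foot and 84 mm at the rim, 0.4 to 0.65 kg. The other pail on the bench has the same shape, width and bail but is 110 mm high. Origin: centre of the underside; z up; y along the line of the two ears on which the bail turns (on the pail's axis, 52 mm above the underside); at the start the bail is folded down to the pail's +x side.
- bail (a joint): Angle of the short pail's bail, in rad: 0 lying level out to the pail's +x side, 1.571 straight up over the pail, 3.14 level on the other side. The bail is a U of 4 mm wire, 96 mm wide, whose crossbar lies 88 mm from the ear line. At the start 0 to 0.25. The hinges have slight friction (0.025 N m): the bail stays where it is left.
- sleeve: The turned wooden grip in the middle of the crossbar of the short pail's bail: a cylinder 52 mm long and 14 mm in diameter that turns freely on the wire. Origin: its centre; y along its length. With the bail folded down it is about 52 to 74 mm above the bench, 88 mm out from the pail's axis, and 35 to 39 mm of free space lie between it and the rim; with the bail up it is 140 mm above the pail's underside. It can be gripped from above, across its length, in both positions.
- pan (a point): Centre of the top of the flat round steel pan of the grey bench scale: 130 mm wide, no rim, 45 mm above the bench, immovable. The scale stands behind the bench vice, slightly right. The vice is fixed, up to 205 mm high, from y = 0 to 0.2 m and back to x = 0.60 m: a pail that stands left of it must be carried round behind it (x about 0.65 m) or over it.
- tall_pail: The other pail, 110 mm high and otherwise like the first, with its own bail; to be left alone. Origin: centre of its underside.

How it is judged:
On the way, in this order (a step that is already met when the one before it is completed fails the run):
1. the bail of the short pail stands upright (within about 20 degrees) while the pail still stands on the bench (value of joint bail between 1.22 and 1.92 rad and height (world z) of short_pail below 0.015 m and angle between short_pail's own z axis and vertical below 0.2 rad), for 0.1 s.
2. the short pail hangs from the fingers by the grip of its bail, its underside 70 mm or more above the bench (height (world z) of short_pail above 0.07 m and contact force between the fingers and sleeve above 0.5 N), for 0.1 s.
3. still held by the grip, it is lowered to within 20 mm of the pan (height (world z) of short_pail below 0.065 m and horizontal distance between short_pail and pan below 0.045 m and contact force between the fingers and sleeve above 0.5 N).
At the end, for the whole second after the job is handed in: The short pail stands upright and at rest on the pan of the scale, its axis within 30 mm of the pan's centre, and has been let go (horizontal distance between short_pail and pan below 0.03 m and z of short_pail in the frame of pan between -0.006 and 0.006 m and angle between short_pail's own z axis and vertical below 0.1 rad and linear speed of short_pail below 0.03 m/s); the robot touches nothing.
It fails at once if the short pail is tipped by more than 35 degrees (angle between short_pail's own z axis and vertical above 0.61 rad).
It fails at once if the tall pail is moved by more than 30 mm (distance of tall_pail from where it was at the start of the episode above 0.03 m).
It also fails if it takes over 48 s, if anything falls off the work surface, if the arm or the gripper's body presses on something with over 40 N, if the wrist force passes 120 N, or if a joint passes its speed limit or range.

## Working session

There is one attempt and no reset: what is moved stays moved. The work goes in short steps, Python scripts to look and compute and a shell command to move; the robot and the scene stay as the last step left them, time stands still between calls to the robot, and variables do not carry over. Pictures are saved under pics/ and viewed, at most 10 in all, crops included, and the job is handed in when it is done.

```bash
mkdir -p pics; ls; cat > h.py <<'E'
import numpy as np, cv2
from scipy.spatial.transform import Rotation as R
from station import ctrl
def grab(n,f):
    d=ctrl.get_image(n); cv2.imwrite(f,cv2.cvtColor(d['image'],cv2.COLOR_RGB2BGR))
    im=d.pop('image'); import pickle; pickle.dump(d,open(f+'.pkl','wb')); return d
def rot(a):
    a=np.array(a,float)
    return R.from_matrix(a) if a.shape==(3,3) else R.from_rotvec(a)
def cam(d):
    h=400; f=h/2/np.tan(np.radians(d['fovy'])/2); return f
def ray(d,u,v):
    f=cam(d); K=np.array([[f,0,d['cx']],[0,f,d['cy']],[0,0,1]])
    p=np.array([(u-d['cx'])/f,(v-d['cy'])/f]); s=p.copy()
    for _ in range(50): s=p/(1+d['k1']*(s@s))
    return rot(d['attitude']).apply([s[0],-s[1],-1])
def atz(d,u,v,z):
    r=ray(d,u,v); o=np.array(d['xyz']); return o+r*(z-o[2])/r[2]
def proj(d,P):
    c=rot(d['attitude']).inv().apply(np.array(P)-d['xyz']); s=np.array([c[0],-c[1]])/-c[2]
    return s*(1+d['k1']*(s@s))*cam(d)+[d['cx'],d['cy']]
def load(f):
    import pickle; return pickle.load(open(f+'.pkl','rb'))
E
python3 - <<'E'
from h import *
for n in('top','side'): print(grab(n,f'pics/{n}0.png'))
print(ctrl.get_obs())
E
```

```text
pics
{'fovy': 43.13153262973232, 'cx': 311.14813408212615, 'cy': 197.73161452600385, 'k1': -0.14723589528615832, 'xyz': array([0.42090631, 0.00861711, 1.36106741]), 'attitude': array([ 0.06965396, -0.09942118, -1.58235932])}
{'fovy': 47.90607287589089, 'cx': 323.15361727675685, 'cy': 205.43181706269925, 'k1': 0.011634865195786362, 'xyz': array([0.25751254, 1.03293207, 0.54813868]), 'attitude': array([ 0.2313885 , -1.55323639, -2.37622481])}
{'t': 0.1, 'q': array([-1.42599351e+00,  5.32950103e-02,  1.61411835e+00,  2.32479994e-05,
        1.47599584e+00, -1.18992300e-01]), 'dq': array([ 6.24629421e-04, -3.83331087e-04, -2.68951092e-03, -9.91040642e-06,
       -2.04274885e-04, -4.41104302e-04]), 'effort': array([ 4.05279234e-04, -3.94906211e+01, -3.71361279e+01, -9.72126418e-05,
        3.89600420e-03, -2.27763587e-05]), 'tool_pos': array([ 0.16289854, -0.6028334 ,  0.23020627]), 'tool_rot': array([-3.11250471e+00, -4.12925602e-01,  4.75089088e-07]), 'contact_force': array([-0.90389606,  0.85339111,  0.13452154]), 'wrist_torque': array([-0.01938548,  0.01469318,  0.01343345]), 'grip_force': 0.0, 'opening': 0.08521426547107343}
```

View pics/top0.png

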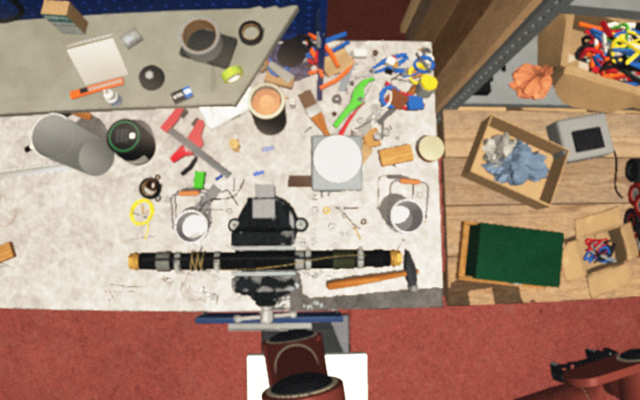

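View pics/side0.png

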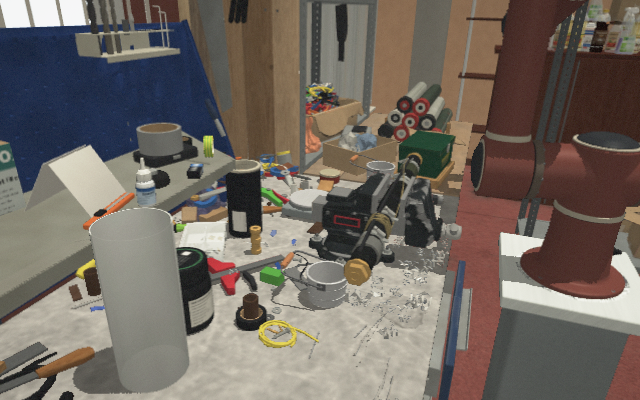

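The top view shows a pail left of the vice at (192,225), another on the right at (405,215), and the scale pan at (337,158). In the side view the left pail at (327,284) looks wider than high, so it should be the short one. I'll enlarge to check.

```bash
python3 - <<'E'
import cv2,numpy as np
a=cv2.imread('pics/top0.png'); s=cv2.imread('pics/side0.png')
c=lambda i,x,y,w,h,k:cv2.resize(i[y:y+h,x:x+w],None,fx=k,fy=k,interpolation=cv2.INTER_CUBIC)
A=c(a,160,170,80,80,5); B=c(a,300,120,80,80,5) ; C=c(s,260,240,100,80,4)
D=c(a,365,165,80,80,2.5)
o=np.zeros((600,800,3),np.uint8); o[:400,:400]=A;o[:400,400:]=B;o[400:,:400]=cv2.resize(C,(400,320))[:200];o[400:,400:600]=D
cv2.imwrite('pics/c0.png',o)
E
```

```text
(no output)
```

View pics/c0.png

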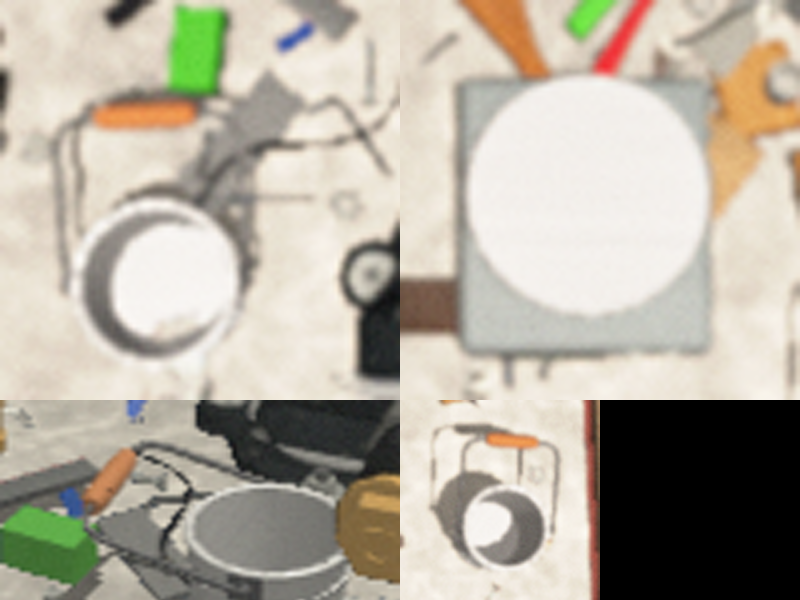

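The left pail is the short one, with its bail folded away from the robot. In full-image pixels: sleeve (189,193) top and (287.5,260) side, rim centre (191.4,226), pan centre (338,159).

```bash
python3 - <<'E'
from h import *
np.set_printoptions(precision=4,suppress=True)
t=load('pics/top0.png'); s=load('pics/side0.png')
def tri(p,q):
    o1,o2=map(np.array,(t['xyz'],s['xyz'])); a,b=ray(t,*p),ray(s,*q)
    k=np.linalg.lstsq(np.c_[a,-b],o2-o1,rcond=None)[0]; P,Q=o1+a*k[0],o2+b*k[1]; return (P+Q)/2,np.linalg.norm(P-Q)
print(tri((189,193),(287.5,260.2)))
for z in(.052,.065,.074): print('sl',atz(t,189,193,z),'ends',atz(t,178.8,193.2,z)[:2],atz(t,199.2,192.8,z)[:2])
print('rim',atz(t,191.4,226,.06)); print('pan',atz(t,338,159,.045))
# rim from side: ellipse centre crop (272,530)
print('rimside',atz(s,260+272/4,240+130/4,.06))
o=ctrl.get_obs(); print(rot(o['tool_rot']).as_matrix())
print('tall',atz(t,365+105/2.5-.0,165+128/2.5,.11))
E
```

```text
(array([0.5767, 0.2985, 0.0697]), np.float64(0.0010744803004172371))
sl [0.5783 0.3023 0.052 ] ends [0.5782 0.3294] [0.5785 0.2753]
sl [0.5768 0.2993 0.065 ] ends [0.5766 0.3262] [0.577  0.2726]
sl [0.5757 0.2973 0.074 ] ends [0.5755 0.324 ] [0.5759 0.2708]
rim [0.4915 0.2933 0.06  ]
pan [ 0.6648 -0.0898  0.045 ]
rimside [0.4896 0.2977 0.06  ]
[[ 0.9654  0.2607 -0.0002]
 [ 0.2607 -0.9654  0.0018]
 [ 0.0002 -0.0018 -1.    ]]
tall [ 0.5063 -0.255   0.11  ]
```

```bash
cat >> h.py <<'E'
def to(pos,yaw=None,n=1):
    o=ctrl.get_obs(); r=rot(o['tool_rot']); off=r.inv().apply(np.array(pos)-o['tool_pos'])*1000
    rv=np.zeros(3)
    if yaw is not None:
        y=np.array([np.cos(yaw),np.sin(yaw),0]); z=np.array([0,0,-1.]); x=np.cross(y,z)
        rv=(r.inv()*R.from_matrix(np.c_[x,y,z])).as_rotvec()
    print('off',off.round(1),'rv',rv.round(3),'len',np.linalg.norm(off).round(1))
E
python3 -c "
from h import *
to([.40,-.13,.32],0.01)"
```

```text
off [ 352.2 -394.8  -89. ] rv [-1.000e-03 -1.000e-03 -1.317e+00] len 536.5
```

```bash
python3 -m handwheel '[{"gripper":-0.5,"offset":[20,-23,-30],"rotation":[0,0,-0.16]},{"gripper":0.15,"offset":[60,-67,-60],"rotation":[0,0,-0.33]},{"gripper":0.15,"offset":[100,-112,-80],"rotation":[0,0,-0.5]},{"gripper":0.15,"offset":[140,-157,-85],"rotation":[0,0,-0.66]},{"gripper":0.15,"offset":[180,-202,-90],"rotation":[0,0,-0.83]},{"gripper":0.15,"offset":[220,-247,-90],"rotation":[0,0,-1.0]},{"gripper":0.15,"offset":[260,-292,-90],"rotation":[0,0,-1.16]},{"gripper":0.15,"offset":[300,-337,-90],"rotation":[0,0,-1.317]}]' 30; python3 -c "
from h import *
to([.5767,.2985,.25],0.01)"
```

```text
t: 1.1
tool_pos: [0.365, -0.1979, 0.321]
tool_rot: [2.205, 2.238, 0.0]
contact_force: [0.3, -0.8, 0.2]
opening: 0.0365
grip_force: 0.0
off [493.2 218.9  71. ] rv [0.    0.    0.005] len 544.3
```

```bash
python3 -m handwheel '[{"gripper":0.15,"offset":[40,20,0],"rotation":[0,0,0]},{"gripper":0.15,"offset":[96,44,0],"rotation":[0,0,0]},{"gripper":0.15,"offset":[152,68,0],"rotation":[0,0,0]},{"gripper":0.15,"offset":[208,92,0],"rotation":[0,0,0]},{"gripper":0.15,"offset":[264,117,0],"rotation":[0,0,0]},{"gripper":0.15,"offset":[320,142,0],"rotation":[0,0,0]},{"gripper":0.15,"offset":[376,167,0],"rotation":[0,0,0]},{"gripper":0.15,"offset":[430,192,10],"rotation":[0,0,0]}]' && python3 -m handwheel '[{"gripper":0.15,"offset":[40,15,20],"rotation":[0,0,0]},{"gripper":0.15,"offset":[62,26,50],"rotation":[0,0,0]},{"gripper":0.15,"offset":[62,26,90],"rotation":[0,0,0]},{"gripper":0.15,"offset":[62,26,130],"rotation":[0,0,0]},{"gripper":0.15,"offset":[62,26,160],"rotation":[0,0,0]},{"gripper":0.15,"offset":[62,26,175],"rotation":[0,0,0]},{"gripper":0.15,"offset":[62,26,180],"rotation":[0,0,0]},{"gripper":0.15,"offset":[62,26,180],"rotation":[0,0,0]}]'; python3 - <<'E'
from h import *
to([.5767,.2985,.052],0.01)
w=grab('wrist','pics/w1.png');s=grab('side','pics/s1.png')
a=cv2.imread('pics/w1.png');b=cv2.imread('pics/s1.png')
o=np.zeros((600,800,3),np.uint8)
o[:300,:480]=cv2.resize(a,(480,300)); o[300:,:400]=cv2.resize(b[210:310,240:373],(400,300))
cv2.imwrite('pics/v1.png',o[:,:480])
E
```

```text
t: 2.1
tool_pos: [0.5531, 0.2343, 0.3118]
tool_rot: [2.209, 2.233, 0.002]
contact_force: [-0.3, -1.5, 0.0]
opening: 0.0365
grip_force: 0.0
t: 3.1
tool_pos: [0.5783, 0.2945, 0.1323]
tool_rot: [2.21, 2.232, 0.002]
contact_force: [0.7, -0.2, 0.0]
opening: 0.0363
grip_force: 0.0
off [ 4.  -1.7 80.3] rv [ 0.001 -0.    -0.   ] len 80.4
```

View pics/v1.png

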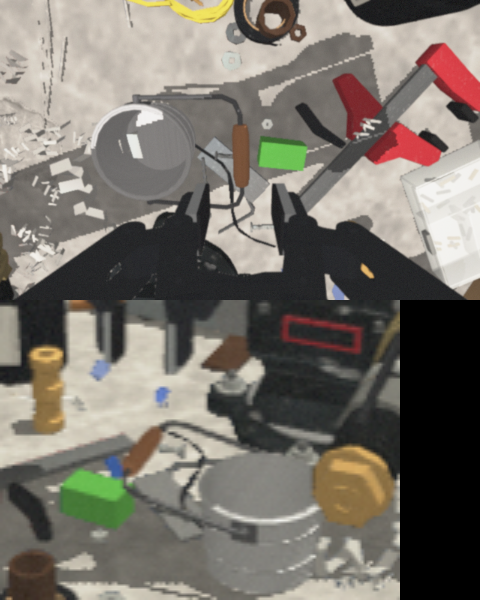

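The wrist view shows the sleeve at about (321,207) full-scale, centred between the fingers and aligned with them. The rim centre is at about (188,201).

```bash
python3 - <<'E'
from h import *
w=load('pics/w1.png')
for z in (.066,.070,.074): print(atz(w,321.3,206.7,z),atz(w,321.3,167,z)[:2],atz(w,321.3,248,z)[:2])
print(atz(w,188,201,.06))
E
```

```text
[0.57805435 0.29930765 0.066     ] [0.57777747 0.32428098] [0.57836372 0.27146223]
[0.5780257  0.30060325 0.07      ] [0.57775416 0.32509513] [0.57832911 0.27329465]
[0.57799706 0.30189885 0.074     ] [0.57773085 0.32590928] [0.57829449 0.27512708]
[0.49316286 0.30029376 0.06      ]
```

```bash
python3 -m handwheel '[{"gripper":0.15,"offset":[4,-1,30],"rotation":[0,0,0]},{"gripper":0.15,"offset":[4,-1,60],"rotation":[0,0,0]},{"gripper":0.15,"offset":[4,-1,80],"rotation":[0,0,0]},{"gripper":0.15,"offset":[4,-1,80],"rotation":[0,0,0]},{"gripper":0.5,"offset":[4,-1,80],"rotation":[0,0,0]},{"gripper":0.8,"offset":[4,-1,80],"rotation":[0,0,0]},{"gripper":1,"offset":[4,-1,80],"rotation":[0,0,0]},{"gripper":1,"offset":[4,-1,80],"rotation":[0,0,0]}]' 25; python3 - <<'E'
from h import *
p=ctrl.get_obs()['tool_pos']; c=np.array([.491,.052]); r=.088
th0=np.arctan2(p[2]+.019-.052,.0863); print(th0)
for th in np.linspace(th0,1.571,13)[1:]:
    print(round(th,2),((c[0]+.0+r*np.cos(th)-p[0])*1000).round(1), (-(c[1]+r*np.sin(th)-.019-p[2])*1000).round(1))
E
```

```text
t: 4.2
tool_pos: [0.5782, 0.2984, 0.0526]
tool_rot: [2.209, 2.231, 0.004]
contact_force: [3.9, -0.7, 0.6]
opening: 0.0129
grip_force: 24.3
0.2232346409660765
0.34 -4.1 -9.4
0.45 -7.8 -18.5
0.56 -12.6 -27.2
0.67 -18.3 -35.2
0.78 -24.9 -42.6
0.9 -32.3 -49.2
1.01 -40.3 -54.9
1.12 -49.0 -59.7
1.23 -58.1 -63.5
1.35 -67.6 -66.2
1.46 -77.3 -67.9
1.57 -87.2 -68.4
```

```bash
python3 -m handwheel '[{"gripper":1,"offset":[0,-2,-5],"rotation":[0,0,0]},{"gripper":1,"offset":[0,-4,-9],"rotation":[0,0,0]},{"gripper":1,"offset":[0,-8,-18],"rotation":[0,0,0]},{"gripper":1,"offset":[0,-12.5,-27],"rotation":[0,0,0]},{"gripper":1,"offset":[0,-18,-35],"rotation":[0,0,0]},{"gripper":1,"offset":[0,-25,-42.5],"rotation":[0,0,0]},{"gripper":1,"offset":[0,-32,-49],"rotation":[0,0,0]},{"gripper":1,"offset":[0,-32,-49],"rotation":[0,0,0]}]' && python3 - <<'E'
from h import *
s=grab('side','pics/s2.png')
b=cv2.imread('pics/s2.png')
cv2.imwrite('pics/v2.png',cv2.resize(b[170:310,220:390],None,fx=3,fy=3))
E
```

```text
t: 5.2
tool_pos: [0.5451, 0.2981, 0.1017]
tool_rot: [2.209, 2.232, 0.003]
contact_force: [5.4, -3.4, 5.0]
opening: 0.0133
grip_force: 24.8
```

View pics/v2.png

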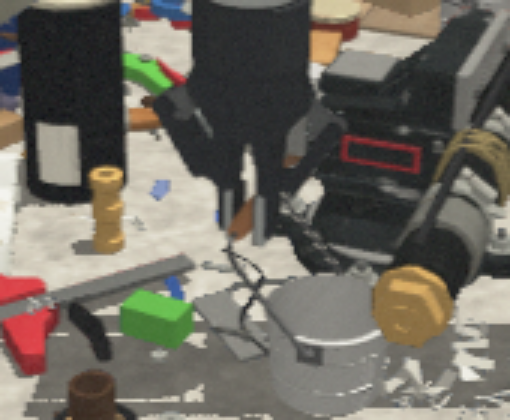

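The bail follows the fingers at roughly 50° and the pail (around (325,345) in the crop) still stands upright. I'll continue the arc.

```bash
python3 -m handwheel '[{"gripper":1,"offset":[0,0,-3],"rotation":[0,0,0]},{"gripper":1,"offset":[0,-7,-8],"rotation":[0,0,0]},{"gripper":1,"offset":[0,-15,-12.5],"rotation":[0,0,0]},{"gripper":1,"offset":[0,-24,-16],"rotation":[0,0,0]},{"gripper":1,"offset":[0,-33.5,-19],"rotation":[0,0,0]},{"gripper":1,"offset":[0,-43,-21],"rotation":[0,0,0]},{"gripper":1,"offset":[0,-53,-21.5],"rotation":[0,0,0]},{"gripper":1,"offset":[0,-53,-21.5],"rotation":[0,0,0]}]' && python3 - <<'E'
from h import *
s=grab('side','pics/s3.png')
b=cv2.imread('pics/s3.png')
cv2.imwrite('pics/v3.png',cv2.resize(b[170:310,220:390],None,fx=3,fy=3))
E
```

```text
t: 6.25
tool_pos: [0.4908, 0.2975, 0.1232]
tool_rot: [2.209, 2.233, -0.0]
contact_force: [0.1, -3.7, 8.5]
opening: 0.013
grip_force: 25.1
```

View pics/v3.png

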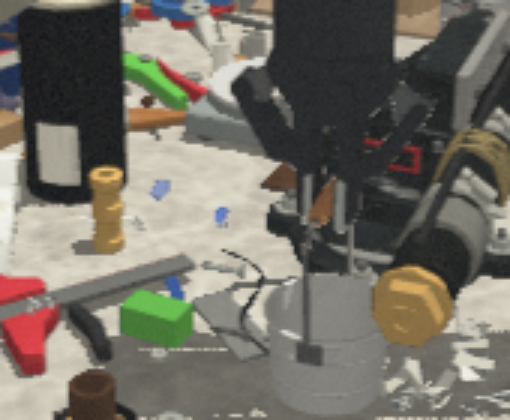

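The bail is upright (wire vertical at column 305 of the crop) and the pail stands flat. Next is the lift.

```bash
python3 -m handwheel '[{"gripper":1,"offset":[0,0,-2],"rotation":[0,0,0]},{"gripper":1,"offset":[0,0,-8],"rotation":[0,0,0]},{"gripper":1,"offset":[0,0,-20],"rotation":[0,0,0]},{"gripper":1,"offset":[0,0,-40],"rotation":[0,0,0]},{"gripper":1,"offset":[0,0,-65],"rotation":[0,0,0]},{"gripper":1,"offset":[0,0,-95],"rotation":[0,0,0]},{"gripper":1,"offset":[0,0,-125],"rotation":[0,0,0]},{"gripper":1,"offset":[0,0,-150],"rotation":[0,0,0]}]' 60 && python3 -m handwheel '[{"gripper":1,"offset":[0,3,-12],"rotation":[0,0,0]},{"gripper":1,"offset":[0,10,-20],"rotation":[0,0,0]},{"gripper":1,"offset":[0,22,-25],"rotation":[0,0,0]},{"gripper":1,"offset":[0,38,-28],"rotation":[0,0,0]},{"gripper":1,"offset":[0,56,-30],"rotation":[0,0,0]},{"gripper":1,"offset":[0,74,-30],"rotation":[0,0,0]},{"gripper":1,"offset":[-2,92,-30],"rotation":[0,0,0]},{"gripper":1,"offset":[-5,110,-30],"rotation":[0,0,0]}]'; python3 -c "
from h import *
to([.665,-.09,.30],0.01)"
```

```text
t: 7.3
tool_pos: [0.4918, 0.2977, 0.2745]
tool_rot: [2.21, 2.232, 0.003]
contact_force: [-0.4, -0.1, -5.4]
opening: 0.0117
grip_force: 58.6
t: 8.3
tool_pos: [0.603, 0.2932, 0.3009]
tool_rot: [-2.21, -2.232, 0.002]
contact_force: [-0.6, -0.4, -6.0]
opening: 0.0119
grip_force: 58.6
off [-383.8   58.2    1. ] rv [-0.001  0.001 -0.   ] len 388.2
```

```bash
python3 -m handwheel '[{"gripper":1,"offset":[-4,18,0],"rotation":[0,0,0]},{"gripper":1,"offset":[-12,34,0],"rotation":[0,0,0]},{"gripper":1,"offset":[-25,47,0],"rotation":[0,0,0]},{"gripper":1,"offset":[-43,55,0],"rotation":[0,0,0]},{"gripper":1,"offset":[-66,58,0],"rotation":[0,0,0]},{"gripper":1,"offset":[-94,58,0],"rotation":[0,0,0]},{"gripper":1,"offset":[-126,58,0],"rotation":[0,0,0]},{"gripper":1,"offset":[-160,58,0],"rotation":[0,0,0]}]' && python3 -m handwheel '[{"gripper":1,"offset":[-34,0,0],"rotation":[0,0,0]},{"gripper":1,"offset":[-68,0,0],"rotation":[0,0,0]},{"gripper":1,"offset":[-101,0,0],"rotation":[0,0,0]},{"gripper":1,"offset":[-132,0,0],"rotation":[0,0,0]},{"gripper":1,"offset":[-160,0,0],"rotation":[0,0,0]},{"gripper":1,"offset":[-184,0,0],"rotation":[0,0,0]},{"gripper":1,"offset":[-204,0,0],"rotation":[0,0,0]},{"gripper":1,"offset":[-216,0,0],"rotation":[0,0,0]}]'; python3 - <<'E'
from h import *
to([.665,-.09,.30],0.01)
d=grab('top','pics/t4.png');b=cv2.imread('pics/t4.png')
grab('side','pics/s4.png');s=cv2.imread('pics/s4.png')
o=np.zeros((600,800,3),np.uint8)
o[:400,:400]=cv2.resize(b[100:200,290:390],(400,400)); o[:400,400:]=cv2.resize(s[100:240,240:380],(400,400))
cv2.imwrite('pics/v4.png',o[:400])
E
```

```text
t: 9.3
tool_pos: [0.6607, 0.1321, 0.3021]
tool_rot: [-2.211, -2.232, 0.001]
contact_force: [-0.6, -0.2, -6.8]
opening: 0.0119
grip_force: 58.6
t: 10.3
tool_pos: [0.6636, -0.0832, 0.302]
tool_rot: [2.211, 2.231, 0.0]
contact_force: [0.1, -0.6, -6.0]
opening: 0.012
grip_force: 58.6
off [-6.9  1.4  2. ] rv [ 0.001  0.    -0.001] len 7.3
```

View pics/v4.png

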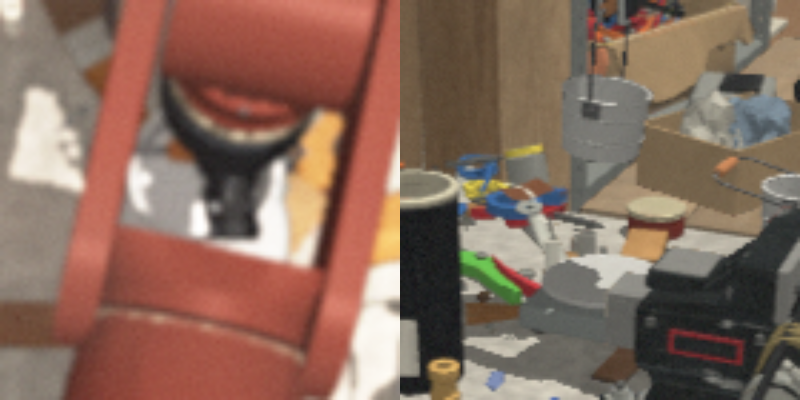

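The side crop shows the pail hanging level over the scale, whose pan is visible directly below it. I'll lower it.

```bash
python3 -m handwheel '[{"gripper":1,"offset":[-7,1,8],"rotation":[0,0,0]},{"gripper":1,"offset":[-7,1,25],"rotation":[0,0,0]},{"gripper":1,"offset":[-7,1,50],"rotation":[0,0,0]},{"gripper":1,"offset":[-7,1,75],"rotation":[0,0,0]},{"gripper":1,"offset":[-7,1,98],"rotation":[0,0,0]},{"gripper":1,"offset":[-7,1,113],"rotation":[0,0,0]},{"gripper":1,"offset":[-7,1,121],"rotation":[0,0,0]},{"gripper":1,"offset":[-7,1,123],"rotation":[0,0,0]}]' && python3 -m handwheel '[{"gripper":1,"offset":[0,0,1],"rotation":[0,0,0]},{"gripper":1,"offset":[0,0,3],"rotation":[0,0,0]},{"gripper":1,"offset":[0,0,5],"rotation":[0,0,0]},{"gripper":1,"offset":[0,0,6],"rotation":[0,0,0]},{"gripper":1,"offset":[0,0,7],"rotation":[0,0,0]},{"gripper":1,"offset":[0,0,8],"rotation":[0,0,0]},{"gripper":1,"offset":[0,0,9],"rotation":[0,0,0]},{"gripper":1,"offset":[0,0,9],"rotation":[0,0,0]}]'
python3 - <<'E'
from h import *
to([.665,-.09,.168],0.01)
grab('wrist','pics/w5.png');grab('side','pics/s5.png');s=cv2.imread('pics/s5.png');a=cv2.imread('pics/w5.png')
o=np.zeros((600,480,3),np.uint8)
o[:300,:480]=cv2.resize(a,(480,300)); o[300:,:400]=cv2.resize(s[140:230,260:380],(400,300),interpolation=cv2.INTER_CUBIC)
cv2.imwrite('pics/v5.png',o)
E
```

```text
t: 11.4
tool_pos: [0.6645, -0.0888, 0.1786]
tool_rot: [-2.21, -2.232, 0.0]
contact_force: [-0.8, 1.4, -6.4]
opening: 0.0118
grip_force: 58.6
t: 12.4
tool_pos: [0.6648, -0.0888, 0.1699]
tool_rot: [2.21, 2.232, 0.0]
contact_force: [0.3, 0.2, -6.5]
opening: 0.0122
grip_force: 58.6
off [-1.2  0.2  1.9] rv [ 0.  0. -0.] len 2.2
```

View pics/v5.png

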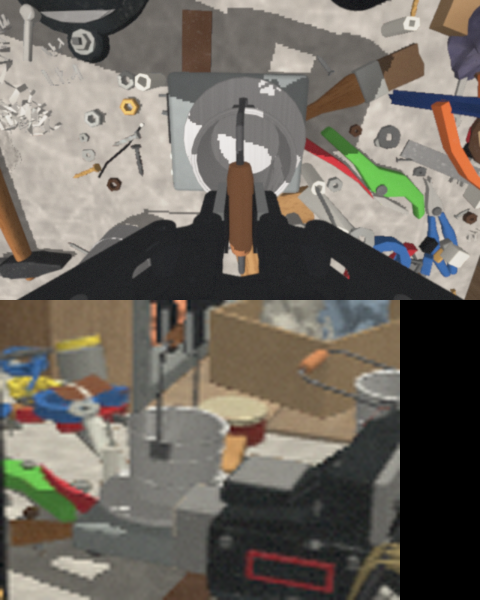

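The pail is over the middle of the pan and still hangs free (−6.5 N). I'll lower it a few mm more.

```bash
python3 -m handwheel '[{"gripper":1,"offset":[0,0,0.5],"rotation":[0,0,0]},{"gripper":1,"offset":[0,0,1],"rotation":[0,0,0]},{"gripper":1,"offset":[0,0,1.5],"rotation":[0,0,0]},{"gripper":1,"offset":[0,0,2],"rotation":[0,0,0]},{"gripper":1,"offset":[0,0,2.5],"rotation":[0,0,0]},{"gripper":1,"offset":[0,0,3],"rotation":[0,0,0]},{"gripper":1,"offset":[0,0,3],"rotation":[0,0,0]},{"gripper":1,"offset":[0,0,3],"rotation":[0,0,0]}]'
```

```text
t: 13.5
tool_pos: [0.6654, -0.089, 0.1681]
tool_rot: [2.209, 2.231, 0.002]
contact_force: [0.5, -0.2, 2.9]
opening: 0.012
grip_force: 59.7
```

Force has turned to +2.9 N, so the pail is standing on the pan. I'll ease the grip, open part way, then withdraw straight up.

```bash
python3 -m handwheel '[{"gripper":1,"offset":[0,0,-0.5],"rotation":[0,0,0]},{"gripper":0.7,"offset":[0,0,-0.5],"rotation":[0,0,0]},{"gripper":0.5,"offset":[0,0,-0.5],"rotation":[0,0,0]},{"gripper":0.3,"offset":[0,0,-0.5],"rotation":[0,0,0]},{"gripper":0.1,"offset":[0,0,-0.5],"rotation":[0,0,0]},{"gripper":0,"offset":[0,0,-0.5],"rotation":[0,0,0]},{"gripper":0,"offset":[0,0,-0.5],"rotation":[0,0,0]},{"gripper":0,"offset":[0,0,-0.5],"rotation":[0,0,0]}]' 20 && python3 -m handwheel '[{"gripper":0,"offset":[0,0,-5],"rotation":[0,0,0]},{"gripper":0,"offset":[0,0,-20],"rotation":[0,0,0]},{"gripper":0,"offset":[0,0,-45],"rotation":[0,0,0]},{"gripper":0,"offset":[0,0,-75],"rotation":[0,0,0]},{"gripper":0,"offset":[0,0,-105],"rotation":[0,0,0]},{"gripper":0,"offset":[0,0,-135],"rotation":[0,0,0]},{"gripper":0,"offset":[0,0,-150],"rotation":[0,0,0]},{"gripper":0,"offset":[0,0,-150],"rotation":[0,0,0]}]'
python3 - <<'E'
from h import *
grab('wrist','pics/w6.png');grab('side','pics/s6.png');s=cv2.imread('pics/s6.png');a=cv2.imread('pics/w6.png')
o=np.zeros((600,480,3),np.uint8)
o[:300,:480]=cv2.resize(a,(480,300)); o[300:,:400]=cv2.resize(s[140:230,260:380],(400,300),interpolation=cv2.INTER_CUBIC)
cv2.imwrite('pics/v6.png',o)
E
```

```text
t: 14.5
tool_pos: [0.6646, -0.0888, 0.1673]
tool_rot: [-2.21, -2.233, 0.0]
contact_force: [0.4, -0.2, -0.2]
opening: 0.0428
grip_force: 0.0
t: 15.5
tool_pos: [0.6652, -0.0889, 0.3195]
tool_rot: [2.208, 2.23, 0.003]
contact_force: [0.4, 0.5, -0.8]
opening: 0.0429
grip_force: 0.0
```

View pics/v6.png

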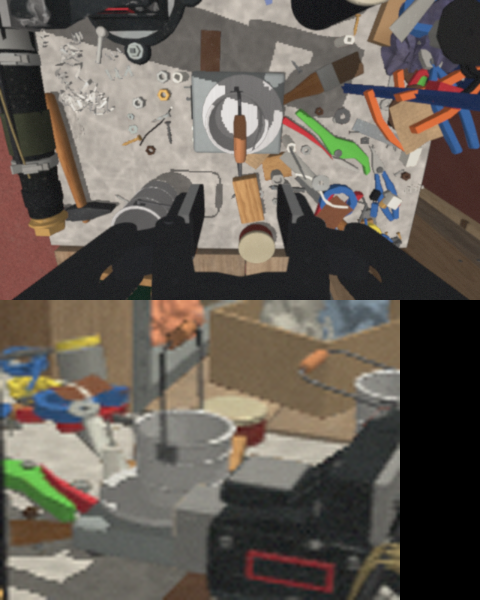

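The pail stands upright on the pan with the bail up and the gripper clear. Its rim centre in the wrist view is at about (324,153) full-scale, which I'll check against the pan before handing in.

```bash
python3 - <<'E'
from h import *
p=atz(load('pics/w6.png'),324,153,.105); d=np.hypot(*(p[:2]-[.6648,-.0898])); print(p,d)
if d<.02: print(ctrl.finish_job())
E
```

```text
[ 0.66849862 -0.0751172   0.105     ] 0.015141480421368926
the job is handed in; nothing more can be done
None
```

The short pail stands upright on the scale pan with its bail up and the gripper clear; it measured about 15 mm from the pan's centre (30 mm allowed), and I handed the job in at about 15.5 s with no verdict returned.

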